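# Show the tongue scraper to the inspection camera

### The arm

A 7-joint arm with a two-finger parallel gripper is mounted at the origin on the work surface. World frame = base frame: x ahead of the robot, y to its left, z up, the work surface at z = 0. Lengths are in m, angles in rad, forces in N, time in s.
With the tool pointing down it reaches from about 0.425 to 0.925 m from the base axis. Payload 6.8 kg.
Tool frame: the origin (TCP) lies between the finger pads; the fingertips stand r.tips_ahead ahead of it and the grasp point (between the pads) lies 5 mm behind it (r.tips_ahead is the distance from the TCP to the fingertips, in m); z points along the fingers, y is the line along which they close (so a half turn about z gives the same grasp; the last joint's range is limited). The gripper opens to 85 mm and grips with 20 to 120 N. Pads are 22 mm wide; open, the fingers measure 114 mm over their backs; the gripper's body (76 mm by 85 mm) begins 54 mm behind the grasp point. The pads swing forward as they close: fully open they stand 13 mm farther back than shut.
Start: joints at [0.996, 0.477, 0.022, 1.555, -0.011, 1.109, -0.083], TCP at [0.304, -0.603, 0.245] pointing down, gripper open.
Joint ranges: [-2.96, 2.96], [-0.34, 2.1], [-1.41, 1.46], [0.24, 2.44], [-1.37, 4.51], [0.17, 1.92], [-2.96, 2.96]. Speed limits (rad/s): [2.39, 2.39, 3.14, 3.14, 3.14, 3.14, 3.14].

### API

Orientations are given as a rotation vector (axis times angle).
In Python, from bench import r gives the robot as it stands.
- The arm moves only by the tool move_arm, never from a script. Its argument "rows" is one flat list of numbers, 4 for each row, row after row: the shift along the tool's x, y, z in cm, then the turn about the tool's z in degrees. In form: [tx, ty, tz, twist, tx, ty, tz, twist, ...]. A call has 1 to 10 rows; each row is the pose to reach, as a shift and turn from the pose commanded when the call began, along the tool's axes at that moment; what a row does not reach only later rows make up. A row lasts 1/8 s, in which the tool goes at most 62.5 mm and 10.7 degrees, less where a joint would pass 70% of its speed; a pose out of reach is approached as far as the arm can. A call with a gripper value outside its range is refused whole. "fingers" is the opening, from 0 (shut) to 1 (fully open), set as the call begins (left out, the last holds). The fingers move at their own pace and stop on an object; "newtons" is the grip in N (left out, the last holds). Time passes only in rows, so rows that repeat a pose let the fingers close. It gives the time, the measured TCP pose, the force, the opening and the grip force at its end, in the units of the state.
- r.get_obs(): the state, without advancing time (a new reading comes with each control period).
- r.grab_frame(name): name is "scene" or "top" or "wrist"; returns the picture (400x640x3 uint8, blue, green, red); there is no depth.
- r.camera_params(name): a dict with "fx", "fy", "cx", "cy" (pixels), "k1" (the pictures are not rectified: a ray, as slopes to the right and down, at radius r is drawn at 1 + k1 r^2 times it, then the intrinsics apply), "world_from_camera" (4x4, takes a point from camera to world coordinates). Camera axes: x right, y down, z forward; pixel columns grow to the right and rows downward; lengths in m; the calibration is good to about 2 mm. A picture is of the moment at which its call begins: read the wrist's pose just before it. camera_params takes no time and is no camera call; for the wrist camera it gives the pose at the moment of the call.
- r.hand_in(): hands the job in; it is judged then, once.
The state is a dict: "clock": time; "joints": joint angles; "qvel": joint speeds; "tau": joint torques, N m; "tcp_pos": TCP position; "orientation": TCP orientation; "contact_force": force on the tool from outside, world axes, zero at the start; "moment": the same for the moment, N m; "grip_width": finger opening in m; "gripper_force": force on a finger pad.
Only numpy, scipy, OpenCV 4.12 (cv2) and the standard library are available. Lean on these libraries where they do the work, as an engineer would, in place of code of your own. Each camera call takes 0.05 s, during which the arm holds its last target. There are 200 camera calls.

### The job

The steel tongue scraper kept in the bamboo box is due for its hygiene check: open the box's lid, take the scraper out and hold it up to the inspection camera on the little tripod, with its curved end pointing straight into the lens, lying level at lens height, the tip of the curve about 6 cm short of the glass. Finish while still holding it there, steady and clear of everything but your fingers. Do not bump the camera, and leave everything else standing where it is.

Things in the scene. Friction and masses are not known exactly. Their poses are not given: they have to be found in the camera images.
- box: Bamboo box, fixed on the teak slatted shelf (shelf top at z 30 mm): 200 mm (its x) by 280 (its y) by 62 high, walls and floor 6. Origin: centre of its underside; front wall on its -x. In it the scraper and the pumice stone lie side by side, about 60 mm to either side of the middle along y (which side is which varies), the scraper's length roughly along the box's x, curved end to +x
- lid (a joint): Lid angle in rad: 0 shut (at the start), growing as it opens, up to 1.9; 1.57 is upright, the knob then on its far (+x) side. The hinge line runs along the box's y, 100 mm to +x of the box's origin and 62 mm above it. Stiff hinge: the lid stays at any angle and takes about 5 N at the knob to move. The lid is 9 mm thick, 204 by 284 mm
- lid_knob (a point): Dark turned wooden knob on the lid's middle line near its front edge; the point lies on the knob's axis, 37 mm above the lid's underside (28 mm above its top face), 176 mm from the hinge line. Knob 24 mm in diameter here, 40 mm tall over the lid, with a 16 mm neck below. The frame turns with the lid
- scraper: Stainless tongue scraper, a strip bent into a stiff U, loose, about 45 g, lying flat on the box floor on the strip's edge: 144 mm long, 50 wide, 12 high throughout. Origin: centre of its underside; x points along it to the curved end, z up. Its two handles have 6 mm thick grips from 72 to 14 mm behind the origin, flat outer faces 50 mm apart, to be pinched together across the width
- scraper_tip (a point): Outermost point of the scraper's curved end, at mid-height: 72 mm ahead (+x) of the scraper's origin, 6 mm above its underside
- scraper_grip (a point): Point midway between the scraper's two grips, at mid-height: 36 mm behind (-x) the scraper's origin, 6 mm above its underside
- pumice: Grey pumice stone with rounded edges, 85 by 48 by 30 mm high, loose on the box floor beside the scraper; stays there. Origin: centre of its underside
- tripod: Small fixed tripod that carries the inspection camera: three legs reaching 65 mm from its axis, 138 mm tall, column above it. Origin: on its axis, at shelf height. It carries the camera body, 50 by 66 by 46 mm
- lens (a point): Centre of the front glass of the inspection camera, a black barrel 42 mm in diameter. The lens looks level, along -x of this frame; z is up. It lies 44 mm in front (-x) of the tripod's axis and 180 to 230 mm above the shelf, as the column is set
- hourglass: Wooden sauna hourglass with two round ends and three rods, 72 mm in diameter, 140 mm tall, standing. Origin: centre of its underside. Stays put
- jar: Small glass jar with a steel screw cap, 56 mm in diameter, 62 mm tall. Origin: centre of its underside. Stays put
- massager: Blue silicone scalp massager standing on its bristles, 76 mm in diameter, 65 mm tall with its stubby handle. Origin: centre of its underside. Stays put
- oil: Amber glass oil bottle with a black cap, 44 mm in diameter, 105 mm tall. Origin: centre of its underside. Stays put
- nailbrush: Wooden nail brush, bristles down, 95 by 42 by 34 mm high. Origin: centre of its underside. Stays put

How it is judged:
On the way, in this order (a step that is already met when the one before it is completed fails the run):
1. the lid is opened (value of joint lid above 0.8 rad), for 0.1 s.
2. the scraper is lifted out of the box in the fingers (height (world z) of scraper above 0.11 m and contact force between the fingers and scraper above 1 N and contact force between scraper and box below 0.1 N), for 0.1 s.
At the end, for the whole second after the job is handed in: Held still by the fingers alone, touching neither camera nor box: the curve's tip 42 to 78 mm in front of the lens glass and within 15 mm of the lens axis sideways and in height, curve towards the lens, its length within 0.16 rad of the lens axis and its flat within 0.16 rad of level (x of scraper_tip in the frame of lens between -0.078 and -0.042 m and y of scraper_tip in the frame of lens between -0.015 and 0.015 m and z of scraper_tip in the frame of lens between -0.015 and 0.015 m and x of scraper_grip in the frame of lens below -0.12 m and angle between the x axis of scraper and the x axis of lens, either way round below 0.16 rad and angle between the z axis of scraper and the z axis of lens, either way round below 0.16 rad and contact force between the fingers and scraper above 1 N and contact force between scraper and tripod below 0.1 N and contact force between scraper and box below 0.1 N and linear speed of scraper below 0.02 m/s and angular speed of scraper below 0.15 rad/s); the arm keeps its last pose, push and grip.
It fails at once if the camera or its tripod is bumped (more than 2 N) (contact force between anything else and tripod above 2 N).
It fails at once if the camera is shifted (distance of lens from where it was at the start of the episode above 0.006 m).
It fails at once if another thing is moved by more than 30 mm (distance of any of pumice, hourglass, jar, massager, oil, nailbrush from where it was at the start of the episode above 0.03 m).
It fails at once if a standing thing is tipped over (angle between any of hourglass, jar, massager, oil, nailbrush's own z axis and vertical above 0.5 rad).
It also fails if it takes over 58 s, if anything falls off the work surface, if the arm or the gripper's body presses on something with over 40 N, if the wrist force passes 120 N, or if a joint passes its speed limit or range.

## Working session

There is one attempt and no reset: what is moved stays moved. The work goes in short steps, Python scripts to look and compute and a tool call to move; the robot and the scene stay as the last step left them, time stands still between calls to the robot, and variables do not carry over. Pictures are saved under pics/ and viewed, at most 10 in all, crops included, and the job is handed in when it is done.

Besides the shell and the picture viewer there is one more tool, called after ">>>" as name(argument=value, ...) on one line, values as JSON. move_arm: Moves the arm, as the interface text tells. Its arguments: {"type":"object","properties":{"rows":{"type":"array"},"fingers":{"type":"number"},"newtons":{"type":"number"}},"required":["rows"]}

```bash
ls; mkdir -p pics
python3 - <<'E'
from bench import r
import cv2
o=r.get_obs();print(o, r.tips_ahead)
for n in("scene","top"):
    cv2.imwrite(f"pics/{n}0.png",r.grab_frame(n))
for n in("scene","top","wrist"):
    print(n,r.camera_params(n))
E
```

```text
pics
{'clock': 0.0, 'joints': array([ 0.99590869,  0.47781326,  0.02231294,  1.55647927, -0.01146907,
        1.10930013, -0.08307244]), 'qvel': array([ 0.00069736, -0.00219051,  0.00092561, -0.00045218,  0.00118268,
       -0.000434  , -0.00081355]), 'tau': array([ 5.93978548e-04, -5.96446717e+01,  1.60772625e+00, -2.81191832e+01,
        1.23289702e-02,  9.34902637e-03, -1.22522715e-04]), 'tcp_pos': array([ 0.30349528, -0.60227029,  0.24430462]), 'orientation': array([-3.05465253e+00, -7.26310193e-01,  9.14810633e-04]), 'contact_force': array([-0.49463612,  0.43769637, -0.91008514]), 'moment': array([-0.0027413 ,  0.00976556,  0.0022856 ]), 'gripper_force': 0.0, 'grip_width': 0.08548059826947449} 0.014
scene {'fx': 403.8502965142735, 'fy': 403.8502965142735, 'cx': 314.947882187092, 'cy': 203.6301542020561, 'k1': -0.08419326559109384, 'world_from_camera': array([[ 0.76489942,  0.46554808, -0.44518969,  1.07749343],
       [ 0.64387333, -0.53233649,  0.5495862 , -0.52104075],
       [ 0.01886809, -0.70702393, -0.70693787,  0.91562801],
       [ 0.        ,  0.        ,  0.        ,  1.        ]])}
top {'fx': 413.2602399235184, 'fy': 413.2602399235184, 'cx': 319.33411709310286, 'cy': 194.20609512209904, 'k1': -0.08435049712220925, 'world_from_camera': array([[ 0.0250001 , -0.99804387,  0.05730129,  0.52591203],
       [-0.9993863 , -0.02635831, -0.0230709 ,  0.05048354],
       [ 0.02453613, -0.05668935, -0.99809032,  1.26507321],
       [ 0.        ,  0.        ,  0.        ,  1.        ]])}
wrist {'fx': 324.5741818585174, 'fy': 324.5741818585174, 'cx': 317.84355138807877, 'cy': 201.98818758865974, 'k1': 0.003340179259464322, 'world_from_camera': array([[ 0.45006827, -0.84806912, -0.2796736 ,  0.37366096],
       [-0.89299169, -0.42816006, -0.13872563, -0.56590909],
       [-0.00209614,  0.31218221, -0.95001993,  0.37246651],
       [ 0.        ,  0.        ,  0.        ,  1.        ]])}
```

View pics/scene0.png

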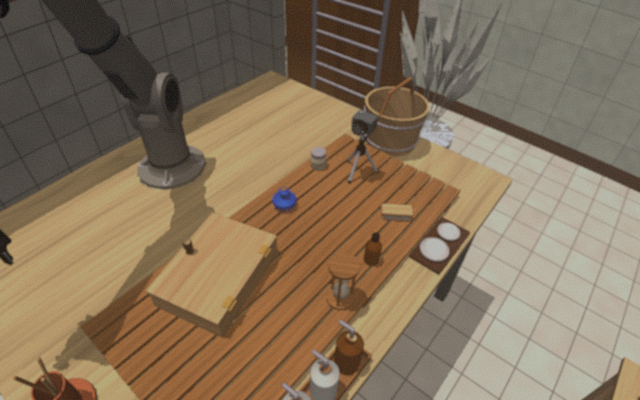

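View pics/top0.png

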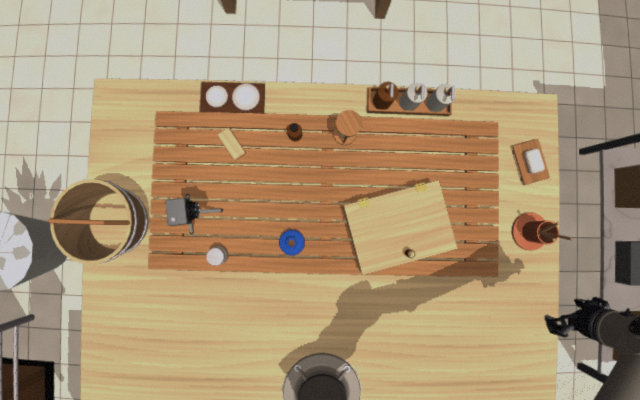

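The scene view shows the box with its knob at (188,246), and the camera on its tripod at (364,124). In the top view the lid corners are about (343,206), (438,181), (457,246) and (362,272). The knob is at (410,253) and the camera body at (177,211), looking right.

```bash
cat > h.py <<'E'
import numpy as np,cv2
def ray(P,uv):
    K=np.array([[P['fx'],0,P['cx']],[0,P['fy'],P['cy']],[0,0,1]])
    s=cv2.undistortPoints(np.array(uv,float).reshape(-1,1,2),K,np.array([P['k1'],0,0,0.]))[:,0]
    T=P['world_from_camera'];d=np.c_[s,np.ones(len(s))]@T[:3,:3].T
    return T[:3,3],d
def onz(P,uv,z):
    o,d=ray(P,uv);return o+d*((z-o[2])/d[:,2])[:,None]
def tri(P1,a,P2,b):
    o1,d1=ray(P1,[a]);o2,d2=ray(P2,[b]);A=np.c_[d1[0],-d2[0]]
    t=np.linalg.lstsq(A,o2-o1,rcond=None)[0];p=o1+t[0]*d1[0];q=o2+t[1]*d2[0]
    return (p+q)/2,np.linalg.norm(p-q)
def proj(P,X):
    T=np.linalg.inv(P['world_from_camera']);K=np.array([[P['fx'],0,P['cx']],[0,P['fy'],P['cy']],[0,0,1]])
    c=np.atleast_2d(X)@T[:3,:3].T+T[:3,3]
    return cv2.projectPoints(c.reshape(-1,1,3),np.zeros(3),np.zeros(3),K,np.array([P['k1'],0,0,0.]))[0][:,0]
E
python3 - <<'E'
from bench import r
from h import *
t=cv2.imread('pics/top0.png');s=cv2.imread('pics/scene0.png')
P=r.camera_params('top');S=r.camera_params('scene')
h=cv2.cvtColor(t,cv2.COLOR_BGR2HSV)
print(h[220,400],h[220,450],h[190,330],h[265,470])
m=((h[...,2]>150)&(h[...,1]<150)).astype(np.uint8)
m[:,:338]=0;m[:,462:]=0;m[:176]=0;m[275:]=0
m=cv2.morphologyEx(m,cv2.MORPH_OPEN,np.ones((5,5)))
c=max(cv2.findContours(m,0,2)[0],key=cv2.contourArea)
b=cv2.boxPoints(cv2.minAreaRect(c));print(b)
X=onz(P,b,.101);print(X.round(4),np.linalg.norm(X-np.roll(X,1,0),axis=1))
ctr=X.mean(0);print('ctr',ctr)
for nm,uv,z in(('knob',(410.,252.),.135),('jar',(216,256),.09),('mass',(291,241),.09),('oil',(294,130),.135),('hour',(347,122),.17),('brush',(231,143),.064)):print(nm,onz(P,[uv],z).round(3))
a=cv2.resize(t[185:245,150:240],None,fx=7,fy=7,interpolation=2)[:,:400*2]
d=cv2.resize(s[100:185,335:400],None,fx=7,fy=7,interpolation=2)
H=max(a.shape[0],d.shape[0]);f=np.zeros((H,a.shape[1]+d.shape[1],3),np.uint8);f[:a.shape[0],:a.shape[1]]=a;f[:d.shape[0],a.shape[1]:]=d
f=cv2.resize(f,None,fx=5/7,fy=5/7);print(f.shape);cv2.imwrite('pics/z1.png',f)
E
```

```text
[ 19  99 199] [ 13 134 184] [ 13 145 160] [ 13 146 115]
[[342.24902 199.93362]
 [457.82996 169.11203]
 [482.0291  259.85892]
 [366.44818 290.6805 ]]
[[ 0.5783 -0.0416  0.101 ]
 [ 0.6758 -0.3741  0.101 ]
 [ 0.4165 -0.4479  0.101 ]
 [ 0.3249 -0.1155  0.101 ]] [0.26394849 0.34656491 0.26961086 0.34474238]
ctr [ 0.49884493 -0.24478003  0.101     ]
knob [[ 0.438 -0.229  0.135]]
jar [[0.411 0.311 0.09 ]]
mass [[0.459 0.1   0.09 ]]
oil [[0.767 0.099 0.135]]
hour [[ 0.786 -0.044  0.17 ]]
brush [[0.738 0.285 0.064]]
(425, 775, 3)
```

View pics/z1.png

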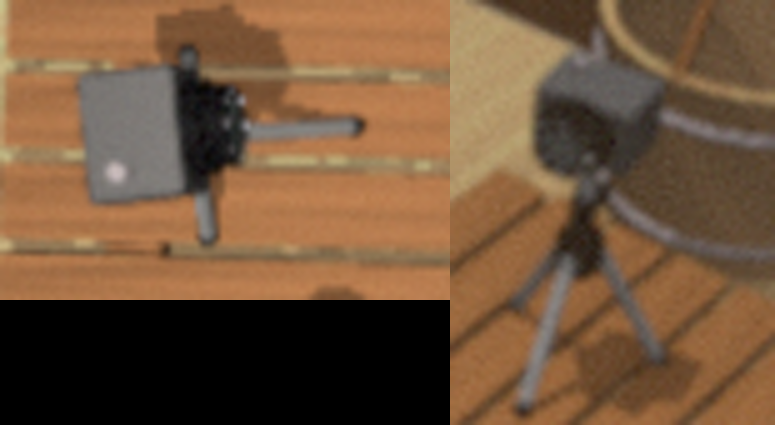

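The crop shows the camera body's top face with corners at crop (80,75), (178,66), (188,192) and (92,203). Barrel front is near crop (243,126). In the scene crop the barrel front is near (570,130).

Run:
```python
from bench import r
from h import *
from scipy.spatial.transform import Rotation as R
t=cv2.imread('pics/top0.png')
P=r.camera_params('top');S=r.camera_params('scene')
h=cv2.cvtColor(t,cv2.COLOR_BGR2HSV)
m=((h[...,2]>130)&(h[...,1]<122)&(h[...,0]>14)).astype(np.uint8)
m[:,:338]=0;m[:,465:]=0;m[:176]=0;m[278:]=0
m=cv2.morphologyEx(m,cv2.MORPH_OPEN,np.ones((7,7)))
c=max(cv2.findContours(m,0,2)[0],key=cv2.contourArea)
b=cv2.boxPoints(cv2.minAreaRect(c));print(b)
X=onz(P,b,.101);print(X.round(4),np.linalg.norm(X-np.roll(X,1,0),axis=1),X.mean(0))
print('knob scene/top',tri(P,(410,252.5),S,(188,244)))
T=lambda u:(u[0]/5+150-.4,u[1]/5+185-.4)
Q=lambda u:((u[0]-450)/5+335-.4,u[1]/5+100-.4)
for n,a,d in(('f+',(178,66),(628,120)),('f-',(188,192),(540,92)),('b+',(80,75),(662,85)),('b-',(92,203),(570,55)),('lens',(243,126),(568,130))):
    print(n,tri(P,T(a),S,Q(d)))
o=r.get_obs();print(R.from_rotvec(o['orientation']).as_matrix().round(3))
W=r.camera_params('wrist')['world_from_camera'];print('cam in tool',R.from_rotvec(o['orientation']).as_matrix().T@(W[:3,3]-o['tcp_pos']),(R.from_rotvec(o['orientation']).as_matrix().T@W[:3,:3]).round(3))
```

```text
[[341.1699  204.0943 ]
 [438.11325 176.39618]
 [459.39627 250.88675]
 [362.4529  278.58487]]
[[ 0.5664 -0.0388  0.101 ]
 [ 0.6529 -0.3161  0.101 ]
 [ 0.4412 -0.3806  0.101 ]
 [ 0.3586 -0.1035  0.101 ]] [0.21768847 0.29047578 0.22136519 0.28913348] [ 0.50477807 -0.20972101  0.101     ]
knob scene/top (array([ 0.43672116, -0.22961592,  0.13161509]), np.float64(0.00014402389029078065))
f+ (array([0.56670268, 0.35700863, 0.25056218]), np.float64(0.0003115769447015109))
f- (array([0.50569342, 0.35165785, 0.24569825]), np.float64(0.0024478598266692323))
b+ (array([0.56008959, 0.40547499, 0.24888265]), np.float64(0.0020827874482749185))
b- (array([0.49739302, 0.39753727, 0.24704629]), np.float64(0.0016080300471821977))
lens (array([0.54087658, 0.32704437, 0.24639377]), np.float64(0.007442311690482213))
[[ 0.893  0.45  -0.001]
 [ 0.45  -0.893  0.001]
 [-0.    -0.002 -1.   ]]
cam in tool [ 0.07903336 -0.00120252 -0.12803859] [[ 0.    -0.95  -0.312]
 [ 1.     0.    -0.   ]
 [ 0.001 -0.312  0.95 ]]
```

>>> move_arm(rows=[0,0,-4,0,1,-1,-6,0,5,-4.5,-6,1,9,-8.5,-6,3,13,-12.5,-6,5,17,-16.5,-5,7,21,-20.3,-3,9.4,25,-24,-1,9.4,28.6,-27.3,0,9.4,28.6,-27.3,0,9.4], fingers=1)

```text
clock: 1.35
tcp_pos: [0.437, -0.225, 0.2445]
orientation: [-3.102, -0.486, 0.001]
contact_force: [-0.1, -1.0, 0.3]
grip_width: 0.0853
gripper_force: 0.0
```

Run:
```python
from bench import r
from h import *
o=r.get_obs();P=r.camera_params('wrist');f=r.grab_frame('wrist');cv2.imwrite('pics/w1.png',f)
print(o['tcp_pos'],o['orientation'],o['clock'],o['joints'].round(2))
# predicted knob pixel
print(proj(P,[.437,-.2296,.141]),proj(P,[.437,-.2296,.101]))
```

```text
[ 0.43703593 -0.22503759  0.24448631] [-3.10158386e+00 -4.86268519e-01  1.17755617e-03] 1.35 [ 0.5   0.19 -0.17  1.97  0.04  0.99 -0.95]
[[325.31262533 207.22794728]] [[324.43229488 192.18751746]]
```

View pics/w1.png

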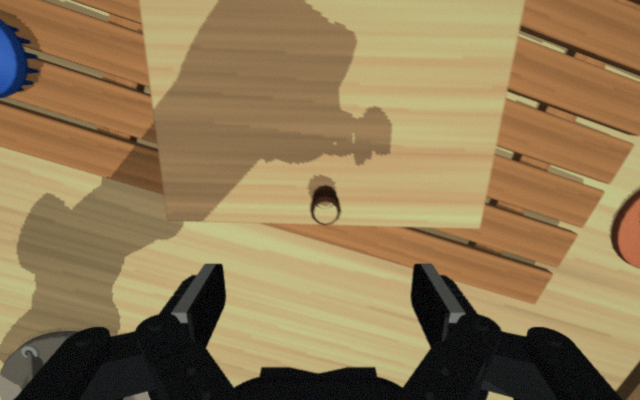

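The wrist view shows the knob's top at (325,207), exactly where I predicted. The lid's front corners are at (167,221) and (481,228).

Run:
```python
from bench import r
from h import *
from scipy.spatial.transform import Rotation as R
o=r.get_obs();P=r.camera_params('wrist')
X=onz(P,[(167,221),(481,228)],.101);d=X[0]-X[1];print(X,np.linalg.norm(d),np.degrees(np.arctan2(-d[0],d[1])),X.mean(0))
print(onz(P,[(325,207)],.141))
M=R.from_rotvec(o['orientation']).as_matrix();print(M.round(3))
print(M.T@(onz(P,[(325,207)],.124)[0]*[1,1,0]+[0,0,.124]-o['tcp_pos']))
print(M.T@(onz(P,[(325,207)],.141)[0]*[1,1,0]+[0,0,.124]-o['tcp_pos']))
```

```text
[[ 0.36768729 -0.10602458  0.101     ]
 [ 0.44708045 -0.37802836  0.101     ]] 0.28335371281795274 16.27160455468295 [ 0.40738387 -0.24202647  0.101     ]
[[ 0.43635767 -0.23228863  0.141     ]]
[[ 0.953  0.303 -0.001]
 [ 0.303 -0.953  0.001]
 [-0.    -0.001 -1.   ]]
[-0.00726638  0.00470114  0.12097672]
[-0.00137916  0.0043244   0.12097409]
```

>>> move_arm(rows=[-0.15,0.45,3,1.3,-0.15,0.45,7,1.3,-0.15,0.45,10,1.3,-0.15,0.45,11.5,1.3,-0.15,0.45,12.0,1.3,-0.15,0.45,12.0,1.3])

```text
clock: 2.15
tcp_pos: [0.4366, -0.2355, 0.1259]
orientation: [3.11, 0.438, 0.001]
contact_force: [-0.2, -0.3, -0.3]
grip_width: 0.0855
gripper_force: 0.0
```

>>> move_arm(rows=[0,0,0,0,0,0,0,0,0,0,0,0,0,0,0,0,0,0,0,0,0,0,0,0], fingers=0, newtons=30)

```text
clock: 2.9
tcp_pos: [0.4352, -0.2308, 0.1256]
orientation: [-3.105, -0.441, 0.005]
contact_force: [-5.6, 12.5, 13.6]
grip_width: 0.0229
gripper_force: 28.7
```

```bash
python3 -c "
import numpy as np
for a0,a1 in((0,.5),(.5,1.05),(1.05,1.62)):
  f=lambda a:np.array([-17.6*np.cos(a)+3.86*np.sin(a),-17.6*np.sin(a)-3.86*np.cos(a)])
  print([ (f(a)-f(a0)).round(2).tolist() for a in np.linspace(a0,a1,10)[1:]])
"
```

```text
[[0.24, -0.97], [0.54, -1.93], [0.88, -2.87], [1.28, -3.78], [1.73, -4.68], [2.23, -5.55], [2.78, -6.39], [3.37, -7.19], [4.01, -7.97]]
[[0.75, -0.81], [1.54, -1.57], [2.38, -2.28], [3.27, -2.94], [4.19, -3.54], [5.14, -4.09], [6.13, -4.57], [7.15, -5.0], [8.19, -5.36]]
[[1.1, -0.31], [2.21, -0.55], [3.34, -0.71], [4.48, -0.81], [5.62, -0.83], [6.76, -0.78], [7.9, -0.66], [9.02, -0.47], [10.13, -0.2]]
```

>>> move_arm(rows=[0,-0.4,0,0,0.24,-0.4,-0.97,0,0.54,-0.4,-1.93,0,0.88,-0.4,-2.87,0,1.28,-0.4,-3.78,0,1.73,-0.4,-4.68,0,2.23,-0.4,-5.55,0,2.78,-0.4,-6.39,0,3.37,-0.4,-7.19,0,4.0,-0.4,-7.97,0])

```text
clock: 4.15
tcp_pos: [0.4734, -0.2196, 0.2052]
orientation: [-3.11, -0.439, 0.002]
contact_force: [-1.1, 5.2, -6.9]
grip_width: 0.0228
gripper_force: 29.7
```

>>> move_arm(rows=[0.75,-0.1,-0.81,0,1.54,-0.1,-1.57,0,2.38,-0.1,-2.28,0,3.27,-0.1,-2.94,0,4.19,-0.1,-3.54,0,5.14,-0.1,-4.09,0,6.13,-0.1,-4.57,0,7.15,-0.1,-5.0,0,8.19,-0.1,-5.36,0])

```text
clock: 5.28
tcp_pos: [0.5527, -0.1963, 0.2591]
orientation: [-3.111, -0.438, -0.0]
contact_force: [-4.3, 2.2, -3.8]
grip_width: 0.0228
gripper_force: 29.5
```

>>> move_arm(rows=[1.1,0,-0.31,0,2.21,0,-0.55,0,3.34,0,-0.71,0,4.48,0,-0.81,0,5.62,0,-0.83,0,6.76,0,-0.78,0,7.9,0,-0.66,0,9.02,0,-0.47,0,10.13,0,-0.2,0,10.13,0,-0.2,0])

```text
clock: 6.52
tcp_pos: [0.6522, -0.1672, 0.2619]
orientation: [-3.11, -0.441, -0.009]
contact_force: [0.9, 3.7, 0.6]
grip_width: 0.0223
gripper_force: 29.5
```

>>> move_arm(rows=[0,0,0,0,0,0,0,0,0,0,0,0,0,0,0,0], fingers=1)

```text
clock: 7.02
tcp_pos: [0.6493, -0.1689, 0.2607]
orientation: [3.111, 0.438, 0.0]
contact_force: [0.3, 0.2, -0.2]
grip_width: 0.0854
gripper_force: 0.0
```

Run:
```python
from bench import r
from h import *
t=r.grab_frame('top');s=r.grab_frame('scene')
a=t[130:330,240:520];b=s[170:370,60:340]
cv2.imwrite('pics/o1.png',cv2.resize(np.hstack([a,b]),(784,280)))
```

```text
(no output)
```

View pics/o1.png

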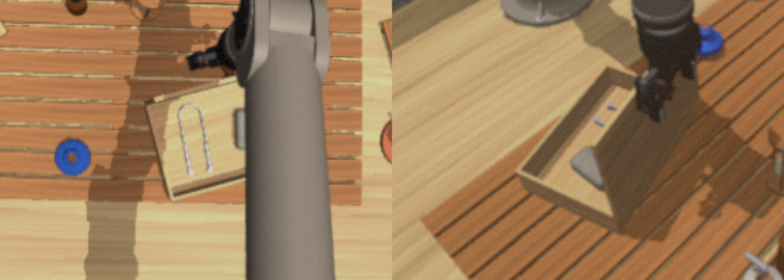

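>>> move_arm(rows=[0,0,-2,0,0,0,-5,0,0,0,-8,0,0,0,-9,0,-2,0,-9,0,-6,-1,-9,0,-10,-3,-9,0,-14,-5,-9,0,-17.3,-6,-9,0,-17.3,-6,-9,0])

```text
clock: 8.38
tcp_pos: [0.4642, -0.159, 0.3502]
orientation: [3.111, 0.436, -0.002]
contact_force: [0.9, -0.3, 0.4]
grip_width: 0.0858
gripper_force: 0.0
```

>>> move_arm(rows=[0,0,3,0,0,0,7,0,0,0,10,0,0,0,10,0,0,0,10,0,0,0,10,0])

```text
clock: 9.12
tcp_pos: [0.4676, -0.1589, 0.252]
orientation: [3.11, 0.438, 0.004]
contact_force: [-0.1, -0.7, -0.4]
grip_width: 0.0854
gripper_force: 0.0
```

Run:
```python
from bench import r
from h import *
o=r.get_obs();P=r.camera_params('wrist');f=r.grab_frame('wrist');cv2.imwrite('pics/w2.png',f)
print(o['tcp_pos'],o['orientation'],o['clock'],o['joints'].round(2),abs(o['qvel']).max())
```

```text
[ 0.46761825 -0.15886401  0.25197524] [3.10990306 0.43832379 0.00378061] 9.125 [ 0.37  0.18 -0.19  1.96  0.04  1.   -1.13] 0.006690743690658363
```

View pics/w2.png

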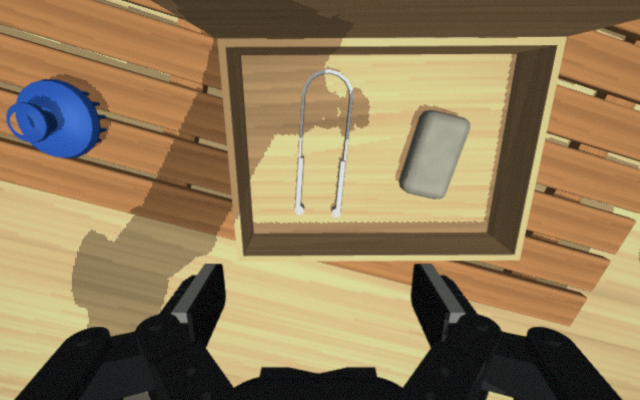

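The lid stands open and the scraper lies in view. Its curve top is at (328,70), its handle ends at (299,211) and (337,212), and the grips start at (300,158) and (345,158). The pumice is off to the right.

Run:
```python
from bench import r
from h import *
from scipy.spatial.transform import Rotation as R
o=r.get_obs();P=r.camera_params('wrist')
f=cv2.imread('pics/w2.png');g=cv2.cvtColor(f,cv2.COLOR_BGR2HSV)
m=((g[...,1]<60)&(g[...,2]>90)).astype(np.uint8);m[:,:285]=0;m[:,365:]=0;m[:60]=0;m[220:]=0
for v in(165,180,195,208):
    u=np.nonzero(m[v])[0];print(v,u.min(),u.max(),onz(P,[(u.min(),v),(u.max(),v)],.048).round(4).tolist())
X=onz(P,[(328,70),(299,212),(337,212),(300,158),(345,158)],.045);print(X.round(4))
tip=X[0];end=(X[1]+X[2])/2;d=tip-end;print(np.linalg.norm(d),np.linalg.norm(X[1]-X[2]),np.linalg.norm(X[3]-X[4]),np.degrees(np.arctan2(d[1],d[0])))
M=R.from_rotvec(o['orientation']).as_matrix();print('tool yaw',np.degrees(np.arctan2(M[1,0],M[0,0])))
u=d/np.linalg.norm(d);grip=tip-u*.108;print('grip',grip);print((M.T@(grip-o['tcp_pos'])).round(4))
```

```text
165 298 345 [[0.4717, -0.1353, 0.048], [0.4851, -0.1822, 0.048]]
180 297 343 [[0.4559, -0.1385, 0.048], [0.4693, -0.185, 0.048]]
195 296 342 [[0.4397, -0.1417, 0.048], [0.4532, -0.1889, 0.048]]
208 295 340 [[0.4251, -0.1444, 0.048], [0.4386, -0.1912, 0.048]]
[[ 0.5682 -0.1391  0.045 ]
 [ 0.4208 -0.1499  0.045 ]
 [ 0.4323 -0.1899  0.045 ]
 [ 0.4787 -0.1354  0.045 ]
 [ 0.4917 -0.1804  0.045 ]]
0.1449104677650184 0.041684665612064166 0.046795487744844634 12.262019825165249
tool yaw 16.044748771138526
grip [ 0.46262438 -0.1620746   0.045     ]
[-0.0059  0.0015  0.2069]
```

>>> move_arm(rows=[-0.6,0.15,4,4.7,-0.6,0.15,9,4.7,-0.6,0.15,13,4.7,-0.6,0.15,16,4.7,-0.6,0.15,18,4.7,-0.6,0.15,19.5,4.7,-0.6,0.15,20,4.7,-0.6,0.15,20,4.7,-0.6,0.15,20,4.7])

```text
clock: 10.3
tcp_pos: [0.4618, -0.162, 0.0513]
orientation: [3.126, 0.31, 0.002]
contact_force: [0.5, -0.2, -0.4]
grip_width: 0.0852
gripper_force: 0.0
```

Run:
```python
from bench import r
from h import *
o=r.get_obs();f=r.grab_frame('wrist');cv2.imwrite('pics/w3.png',f)
print(o['tcp_pos'],o['orientation'])
```

```text
[ 0.46177108 -0.16197018  0.0513474 ] [3.12570424e+00 3.10318246e-01 2.14807388e-03]
```

View pics/w3.png

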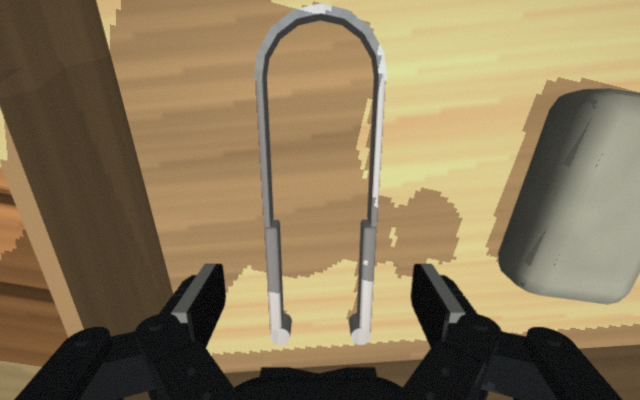

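The scraper is centred between the open pads, with its handles at columns 273 and 368 over rows 225–340. Closing now.

>>> move_arm(rows=[0,0,0.2,0,0,0,0.2,0,0,0,0.2,0,0,0,0.2,0,0,0,0.2,0,0,0,0.2,0], fingers=0, newtons=35)

```text
clock: 11.1
tcp_pos: [0.4612, -0.1619, 0.0489]
orientation: [3.126, 0.31, 0.0]
contact_force: [-0.6, 0.2, 5.3]
grip_width: 0.049
gripper_force: 36.6
```

>>> move_arm(rows=[0,0,-0.5,0,0,0,-2,0,0,0,-5,0,-0.5,0,-8,0,-1,0,-11,0,-1.5,0,-14,0,-2,0,-17,0,-2,0,-19,0,-2,0,-20,0,-2,0,-20,0])

```text
clock: 12.35
tcp_pos: [0.4418, -0.1657, 0.2493]
orientation: [3.126, 0.311, 0.002]
contact_force: [0.0, 0.5, -1.2]
grip_width: 0.049
gripper_force: 36.3
```

Run:
```python
from bench import r
from h import *
o=r.get_obs();f=r.grab_frame('wrist');cv2.imwrite('pics/w4.png',f)
print(o['tcp_pos'],o['orientation'],o['joints'].round(2),o['grip_width'],o['gripper_force'])
```

```text
[ 0.4417841  -0.16573943  0.24925848] [3.12560034e+00 3.10624572e-01 2.04944958e-03] [ 0.4   0.15 -0.19  2.01  0.03  0.99 -1.18] 0.048974268340640864 36.32091701030731
```

View pics/w4.png

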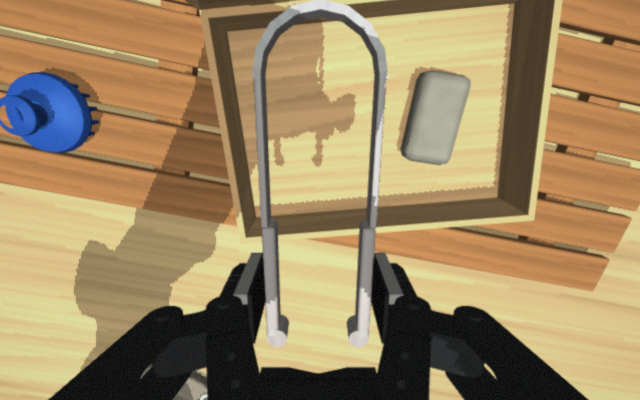

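The scraper is held straight in the pads, with its tip near (322,5), clear of the box.

>>> move_arm(rows=[0,0,-5,0,0,0,-10,-5,0,-3,-13,-14,1,-7.5,-13,-23,3,-12,-13,-32,6,-16.5,-13,-41,9,-21,-13,-50,12,-26,-13,-59,15,-30.5,-13,-68,17,-35,-13,-77])

```text
clock: 13.65
tcp_pos: [0.5398, 0.2123, 0.3769]
orientation: [-2.247, -2.194, 0.003]
contact_force: [0.3, -0.5, -1.2]
grip_width: 0.0493
gripper_force: 36.7
```

>>> move_arm(rows=[2,0.4,0,-4,4.5,0.9,0,-9,4.5,0.9,0,-9,4.5,0.9,0,-9,4.5,0.9,0,-9,4.5,0.9,0,-9])

```text
clock: 14.4
tcp_pos: [0.5498, 0.2546, 0.3788]
orientation: [2.076, 2.357, -0.0]
contact_force: [-0.7, -1.2, 0.1]
grip_width: 0.0487
gripper_force: 36.7
```

Run:
```python
from bench import r
from h import *
o=r.get_obs();f=r.grab_frame('wrist');cv2.imwrite('pics/w5.png',f)
print(o['tcp_pos'],o['orientation'],o['joints'].round(2),abs(o['qvel']).max())
```

```text
[0.54981704 0.25464888 0.37875502] [ 2.07616463e+00  2.35699746e+00 -1.84578812e-04] [-0.08  0.33 -0.6   1.52  0.19  1.35 -0.57] 0.004642389509938212
```

View pics/w5.png

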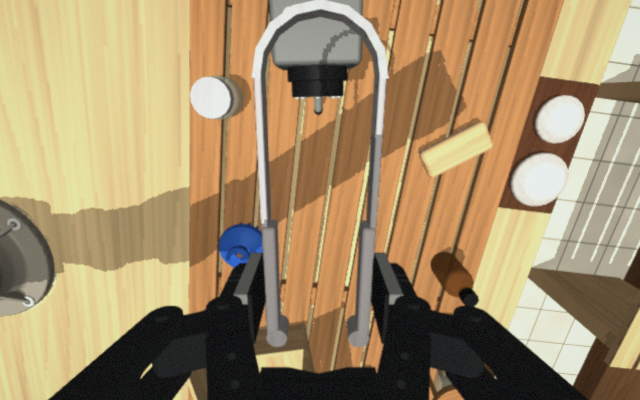

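The wrist view shows the barrel front edge at row 97, columns 292–343, with the body's front edge level at row 67. The yaw is aligned.

Run:
```python
from bench import r
from h import *
from scipy.spatial.transform import Rotation as R
o=r.get_obs();P=r.camera_params('wrist')
M=R.from_rotvec(o['orientation']).as_matrix();print('yaw',np.degrees(np.arctan2(M[1,0],M[0,0])))
for z in(.215,.225,.235):
    X=onz(P,[(292,97),(343,97)],z);print('barrel',z,X.round(4).tolist(),np.linalg.norm(X[0]-X[1]))
X=onz(P,[(273,67),(358,67)],.248);print('body',X.round(4).tolist(),np.linalg.norm(X[0]-X[1]),'w@.24',np.linalg.norm(np.diff(onz(P,[(273,67),(358,67)],.24),axis=0)))
d=X[1]-X[0];print('face yaw',np.degrees(np.arctan2(d[1],d[0]))+90)
L=onz(P,[(317.5,97)],.225)[0];print('lens',L)
# height: same point in scene view for front corner top
T=r.camera_params('top');S=r.camera_params('scene')
print(tri(P,(358,67),S,((628-450)/5+334.6,119/5+99.6)),tri(P,(273,67),S,((540-450)/5+334.6,92/5+99.6)))
ax=M[:,0];tgt=L-.168*ax;tgt[2]=.2319;print('shift',(M.T@(tgt-o['tcp_pos'])*100).round(2))
```

```text
yaw 97.26763613745518
barrel 0.215 [[0.5164, 0.3308, 0.215], [0.5596, 0.3363, 0.215]] 0.043611531049958234
barrel 0.225 [[0.5171, 0.331, 0.225], [0.5589, 0.3363, 0.225]] 0.042116992402791514
barrel 0.235 [[0.5179, 0.3311, 0.235], [0.5582, 0.3362, 0.235]] 0.04062245375562478
body [[0.5028, 0.3505, 0.248], [0.565, 0.3584, 0.248]] 0.06272904581446752 w@.24 0.0646680750896618
face yaw 97.27641372302446
lens [0.53801211 0.33362858 0.225     ]
(array([0.56526241, 0.35855506, 0.24984227]), np.float64(0.0010968295005982793)) (array([0.50444341, 0.35168846, 0.24581241]), np.float64(0.00448174780769529))
shift [-8.83 -0.18 14.69]
```

>>> move_arm(rows=[-4,-0.1,0,0,-8.8,-0.2,0,0,-10,-0.2,3,0,-10,-0.2,6,0,-10,-0.2,9,0,-10,-0.2,12,0,-10,-0.2,14.7,0,-9.4,-0.2,14.7,0,-8.8,-0.2,14.7,0,-8.8,-0.2,14.7,0])

```text
clock: 15.7
tcp_pos: [0.5595, 0.1695, 0.2332]
orientation: [2.072, 2.36, 0.004]
contact_force: [-0.2, -0.0, -0.2]
grip_width: 0.0491
gripper_force: 36.7
```

>>> move_arm(rows=[0,0,0,0,0,0,0,0,0,0,0,0,0,0,0,0])

```text
clock: 16.2
tcp_pos: [0.559, 0.1679, 0.2316]
orientation: [2.075, 2.359, 0.0]
contact_force: [-0.0, -0.6, -0.5]
grip_width: 0.0489
gripper_force: 36.7
```

Run:
```python
from bench import r
from h import *
o=r.get_obs();s=r.grab_frame('scene');t=r.grab_frame('top')
print(o['tcp_pos'],o['orientation'],o['clock'],o['grip_width'],o['gripper_force'])
S=r.camera_params('scene');T=r.camera_params('top')
ax=np.array([-.1265,.992,0])
tip=o['tcp_pos']+.108*ax-[0,0,.0069]
for n,X in(('tip',tip),('lens',[.538,.3336,.225])):print(n,proj(S,X),proj(T,X))
a=cv2.resize(s[90:170,310:410],None,fx=5,fy=5,interpolation=2);b=cv2.resize(t[185:265,160:220],None,fx=5,fy=5,interpolation=2)
cv2.imwrite('pics/f1.png',np.hstack([a,b]))
```

```text
[0.55900413 0.16794802 0.23162679] [2.07476763e+00 2.35889705e+00 4.83339458e-05] 16.2 0.048882646467578755 36.68054759502411
tip [[346.99654892 140.22073103]] [[220.1412527  207.58976847]]
lens [[356.78923829 130.47789907]] [[196.90500266 209.87297478]]
```

View pics/f1.png

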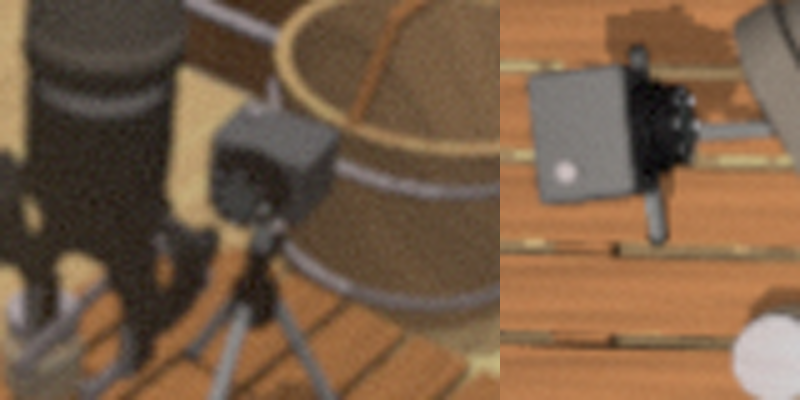

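The scene crop shows the camera untouched, with the barrel front near crop (240,185) and the gripper at left. The scraper is mostly hidden behind the fingers. I'll check numerically that the grip hasn't slipped and where the scraper projects.

Run:
```python
from bench import r
from h import *
from scipy.spatial.transform import Rotation as R
o=r.get_obs();M=R.from_rotvec(o['orientation']).as_matrix();S=r.camera_params('scene');W=r.camera_params('wrist')
f=r.grab_frame('wrist')
g=lambda i,p:cv2.cvtColor(i,cv2.COLOR_BGR2HSV)
for n,im in(('w4',cv2.imread('pics/w4.png')),('w5',cv2.imread('pics/w5.png')),('now',f)):
    q=g(im,0);m=((q[...,1]<45)&(q[...,2]>60))
    rows={v:(np.nonzero(m[v,235:410])[0][[0,-1]]+235).tolist() for v in(70,120,180,235)if m[v,235:410].any()}
    print(n,rows,'col320 rows',np.nonzero(m[:40,321])[0][:14],'handle end',np.nonzero(m[320:360,278])[0][[0,-1]]+320)
for n,p in(('tip',(.108,0,.0069)),('tip top',(.108,0,.001)),('rear L',(-.036,-.025,.007)),('rear R',(-.036,.025,.007)),('mid L',(.05,-.025,.007)),('mid R',(.05,.025,.007)),('tcp',(0,0,0)),('fingertip R',(0,.03,.011)),('fingertip L',(0,-.03,.011))):
    X=o['tcp_pos']+M@np.array(p);print(n,((proj(S,X)[0]-[310,90])*5).round(),'wrist',proj(W,X)[0].round())
```

```text
w4 {70: [253, 386], 120: [256, 409], 180: [259, 378], 235: [262, 374]} col320 rows [ 0  1  2  3  4  5  6  7  8  9 10 11 12 13] handle end [320 346]
w5 {70: [253, 387], 120: [256, 382], 180: [259, 378], 235: [262, 374]} col320 rows [ 0  1  2  3  4  5  6  7  8  9 10 11 12 13] handle end [320 346]
now {70: [252, 387], 120: [256, 382], 180: [259, 378], 235: [244, 374]} col320 rows [ 0  1  2  3  4  5  6  7  8  9 10 11 12 13] handle end [320 346]
tip [185. 251.] wrist [322.  18.]
tip top [186. 243.] wrist [322.  14.]
rear L [ 13. 367.] wrist [272. 338.]
rear R [ 92. 401.] wrist [370. 338.]
mid L [ 96. 287.] wrist [263. 172.]
mid R [173. 317.] wrist [380. 172.]
tcp [ 88. 338.] wrist [321. 284.]
fingertip R [134. 374.] wrist [383. 271.]
fingertip L [ 41. 335.] wrist [259. 271.]
```

The scraper has not moved in the grip, and the handle seen in the crop from (20,360) to (100,290) matches the projection. One last check is the lens height, using the barrel's dark outline in the scene view.

Run:
```python
from bench import r
from h import *
S=r.camera_params('scene');s=cv2.imread('pics/scene0.png').max(2)
print(s[110:146:1,350:374:1])
a=np.array([-.1265,.992,0]);b=np.array([.992,.1265,0]);t=np.linspace(0,6.283,60)[:,None]
for z in(.215,.225,.235):
    C=np.array([.538,.3336,z])+.021*(np.cos(t)*b+np.sin(t)*[0,0,1]);q=proj(S,C);print(z,q.min(0).round(1),q.max(0).round(1),'backend',proj(S,C.mean(0)+.019*a).round(1))
```

```text
[[181 182 178 176 179 180 178 165 150 133 126 113 105 109 122 118  99  81
   85  98 123 149 163 153]
 [177 180 182 180 182 175 169 144 125 117 128 124 119 123 122 112  93  77
   86  89  96 114 144 156]
 [172 178 180 177 175 166 149 119 102 106 125 129 117 106 108 104  97  87
   87  82  79  92 113 140]
 [180 176 180 177 162 145 122 105  97  97 102 108 101 100 101 103  96  97
   90  90  89  91  88 103]
 [184 180 176 165 146 127 101  98  98  93  95  98  93  96  96  94  98  94
  100  98  93  97  95  94]
 [181 177 167 147 122 102  95 105  97  95  98 102  96  95  96 101  97 103
   96 102  99 100  93  96]
 [178 174 150 125 105  98 104  98 100  95 101  96  98 101  97  98  97  98
   99  97  99  97 101 102]
 [183 164 134 100  94  93  96 102  96  97  97  99 100 104  99  99  99 104
   99  96 100  99  97  99]
 [175 155 116  86  77  86  86  85  92  91  92  95  96  97 101  98 103  95
   97  99 100  99 101  97]
 [175 153 109  77  65  69  65  66  69  73  79  85  86  96  94  99 101 101
   99  97 101  98 100  94]
 [175 148 102  70  58  59  53  55  54  52  61  63  73  86  92 100 100 102
   99  99  99 10
[... 2010 characters left out ...]
121 107  96  90  87]
 [113  99 104 123 141 147 152 143 122  88  61  51  47  56  81 101  91  86
  101 120 119 109  98  90]
 [105 106 125 140 144 148 158 148 121  84  55  43  45  68  97 124 114  93
   94 105 122 122 119 103]
 [121 128 139 148 151 148 149 143 113  74  52  37  48  75 108 136 125 105
   81  89 107 124 132 127]
 [139 147 153 147 155 150 142 127  99  65  48  37  52  76 113 128 127 111
  103  95  89 108 111 125]
 [151 149 153 146 148 143 134  99  75  58  47  53  44  66  90 115 134 135
  132 119 105 103 101 113]]
0.215 [350.4 127. ] [362.7 139.4] backend [[359.6 130.3]]
0.225 [350.6 124.1] [363.1 136.7] backend [[359.9 127.5]]
0.235 [350.9 121.3] [363.4 134. ] backend [[360.2 124.7]]
```

The barrel outline suggests the lens centre is at z ≈ 0.230. I'll raise the scraper 4 mm, back off 4 mm, settle and hand in.

>>> move_arm(rows=[-0.2,0,-0.2,0,-0.4,0,-0.4,0,-0.4,0,-0.4,0,-0.4,0,-0.4,0,-0.4,0,-0.4,0,-0.4,0,-0.4,0,-0.4,0,-0.4,0,-0.4,0,-0.4,0])

```text
clock: 17.35
tcp_pos: [0.5595, 0.1641, 0.2356]
orientation: [2.075, 2.359, 0.0]
contact_force: [-0.2, 0.5, -0.3]
grip_width: 0.049
gripper_force: 36.7
```

```bash
python3 -c "
from bench import r
o=r.get_obs();print(o['tcp_pos'],o['gripper_force'],abs(o['qvel']).max());print(r.hand_in())"
```

```text
[0.55948676 0.16410373 0.23561414] 36.681082248687744 0.0018220614236092716
the job is handed in; nothing more can be done
None
```

I opened the lid, took the scraper out and handed the job in at about 17 s, holding it steady and level at lens height with the curve facing the lens, its tip about 6 cm short of the glass by my measurements; no verdict came back.

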